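Secure a tumbler axle with an R-clip

ROBOT

A 7-joint arm with a two-finger parallel gripper is mounted at the origin on a cart in front of the work surface, level with it; the furniture and walls round the work are solid. World frame = base frame: x ahead of the robot, y to its left, z up, the work surface at z = 0. Lengths are in mm, angles in rad, forces in N, time in s.
With the tool pointing down it reaches from about 400 to 875 mm from the base axis. Payload 4.4 kg.
Tool frame: the origin (TCP) lies at the very end of the fingers, on their centre line; the grasp point (between the pads) lies 19 mm behind it; y points along the fingers, z is the direction in which the jaws open and shut, and the axes are right-handed (so a half turn about y gives the same grasp; the last joint's range is limited). The gripper opens to 85 mm and grips with 20 to 120 N. Pads are 22 mm wide; open, the fingers measure 114 mm over their backs; the gripper's body (76 mm by 85 mm) begins 54 mm behind the grasp point. The pads swing forward as they close: fully open they stand 13 mm farther back than shut.
Start: joints at [1.265, 0.628, 0.038, 1.517, -0.027, 0.996, -0.02], TCP at [154.408, -631.408, 231.313] pointing down, gripper open.
Joint ranges: [-3.06, 3.06], [-0.37, 2.12], [-1.25, 1.32], [0.18, 2.47], [-1.1, 4.24], [0.23, 1.98], [-2.94, 2.94]. Speed limits (rad/s): [2.57, 2.57, 3.14, 3.14, 3.14, 3.14, 3.14].

INTERFACE

Orientations are given as [roll, pitch, yaw] about the fixed x, y, z axes, in that order (R = Rz(yaw) Ry(pitch) Rx(roll)).
In Python, from cell import read_state, get_image, finish_job gives the robot as it stands. The module is installed in compiled form; this text tells all that it offers.
- The arm moves only by the tool servo_tool, never from a script. Its argument "increments" is a list of rows, each an object of numbers: "dx", "dy", "dz": the shift along the world's x, y, z in cm; "ax", "ay", "az": the turn, a rotation vector about the world's x, y, z in rad; "claw": the closure, from -1 (fully open) to 1 (shut). A call has 1 to 8 rows; each row is the pose to reach, as a shift and turn from the pose commanded when the call began; what a row does not reach only later rows make up. A row lasts 1/12 s, in which the tool goes at most 41.7 mm and 7.16 degrees, less where a joint would pass 70% of its speed; a pose out of reach is approached as far as the arm can. A call with a gripper value outside its range is refused whole. The fingers move at their own pace and stop on an object; the grip force is fixed at half the most. Time passes only in rows, so rows that repeat a pose let the fingers close. It gives the time, the measured TCP pose, the force and the opening at its end, in the units of the state.
- read_state(): the state, without advancing time (a new reading comes with each control period).
- get_image(name): name is "scene" or "top" or "wrist"; returns a dict with "color" (420x560x3 uint8, red, green, blue), "fov_y" (degrees; the focal length in pixels is half the picture's height over the tangent of half this angle, whatever the lens; pixels are square), "cx", "cy" (the principal point, pixels), "R" (3x3) and "t" (3): a world point X has camera coordinates R X + t. Camera axes: x right, y down, z forward; pixel columns grow to the right and rows downward; lengths in mm; the calibration is good to about 2 mm. A picture is of the moment at which its call begins. There is no depth.
- finish_job(): hands the job in, once; it reports no verdict.
The state is a dict: "clock": time; "qpos": joint angles; "qd": joint speeds; "tau": joint torques, N m; "eef_pos": TCP position; "tool_rot": TCP orientation; "force": force on the tool from outside, world axes, zero at the start; "torque": the same for the moment, N m; "width": finger opening in mm.
Only numpy, scipy, OpenCV 4.12 (cv2) and the standard library are available. Lean on these libraries where they do the work, as an engineer would, in place of code of your own. Each camera call takes 0.05 s, during which the arm holds its last target.

TASK

Lock the tube tumbler's axle: take the sprung R-clip (the one with the curved bow, not the plain ring pin) out of the black parking rail and push its straight leg down through the hole drilled across the free end of the axle, right home, until the bow springs over and closes round the underside of the axle. Let go of the clip, and leave the ring pin in the rail.

Things in the scene. Friction and masses are not known exactly. Their poses are not given: they have to be found in the camera images.
- clip: Steel R-clip standing in a 40 mm deep rail hole. Straight leg: 7 mm wire along z (up), 4 mm tip 50 mm below origin; origin: on the leg, where the axle's centre comes when home. Grip the head from above, fingers closing along y: double coil, axis y, 27 mm across, 14 mm thick, centre at (-10, 0, +48) mm. Sprung bow on the -x side: arch to x -27, throat (-15, 0, -20), foot (-26, 0, -42). 0.07 kg
- clip_bow (a joint): Spread of the clip's bow (5 mm wire) about the coil's centre, rad: 0 relaxed, about 0.1 while its throat rides over the widest part of the axle, 0 again once it has sprung in below. Spring 2.8 N m/rad: the push down needs only about 10 N.
- axle_hole (a point): Centre of the vertical 14 mm through hole (countersunk to 22 mm) in the axle's free end, 95 mm above the bench. Axle: fixed level steel rod, 40 mm diameter, along the point's y; it ends 28 mm away at +y; at -y a 54 mm hub starts at 64 mm, a 120 mm disc at 78 mm. Base plate 80 mm below. The clip goes in from above, its y along the axle, bow on either side; z offset 0 when home.
- ring_pin: Plain steel ring pin in the rail's other hole, 90 mm from the clip, to be left there: same 7 mm straight leg, a collar and one flat ring (32 mm across) on top, no bow. Origin on the leg, 50 mm above its tip. The black rail is fixed, 19 mm wide, 180 mm long, 50 mm high.

How it is judged (in metres and radians):
At the end, for the whole second after the job is handed in: The clip is at rest with its leg through the axle hole (origin within 12 mm sideways of the hole centre, at most 10 mm above and 15 mm below it), within 25 degrees of upright and 34 degrees of square to the axle, and the bow has sprung back round the axle (spread under 0.06 rad) (horizontal distance between clip and axle_hole below 0.012 m and z of clip in the frame of axle_hole between -0.015 and 0.01 m and angle between the y axis of clip and the y axis of axle_hole, either way round below 0.6 rad and angle between clip's own z axis and vertical below 0.45 rad and value of joint clip_bow below 0.06 rad and linear speed of clip below 0.02 m/s); the robot touches nothing.
It fails at once if the ring pin is pulled out of its place in the rail (distance of ring_pin from where it was at the start of the episode above 0.03 m).
It also fails if it takes over 40 s, if anything falls off the work surface, if the arm or the gripper's body presses on something with over 40 N, if the wrist force passes 120 N, or if a joint passes its speed limit or range.

## Working session

There is one attempt and no reset: what is moved stays moved. The work goes in short steps, Python scripts to look and compute and a tool call to move; the robot and the scene stay as the last step left them, time stands still between calls to the robot, and variables do not carry over. Pictures are saved under pics/ and viewed, and the job is handed in when it is done.

Besides the shell and the picture viewer there is one more tool, called after "Call:" by a JSON object that holds its "method" and its "body". servo_tool: Moves the arm, as the interface text tells. Its arguments: {"type":"object","properties":{"increments":{"type":"array","items":{"type":"object","properties":{"dx":{"type":"number"},"dy":{"type":"number"},"dz":{"type":"number"},"ax":{"type":"number"},"ay":{"type":"number"},"az":{"type":"number"},"claw":{"type":"number"}}}}},"required":["increments"]}

```bash
mkdir -p pics; python3 - <<'E'
from cell import *
import cv2, numpy as np
s=read_state(); print(s)
for n in ["scene","top","wrist"]:
    im=get_image(n); cv2.imwrite(f"pics/{n}0.png",im["color"][:,:,::-1]); print(n,im["fov_y"],im["cx"],im["cy"],np.round(im["R"],4).tolist(),np.round(im["t"],1).tolist())
E
```

```text
{'clock': 0.0, 'qpos': array([ 1.26520475,  0.62934199,  0.03841744,  1.51837377, -0.02698245,
        0.99632765, -0.02001649]), 'qd': array([ 0.00127055, -0.00133564,  0.00134083,  0.00140481, -0.00252824,
        0.00092484, -0.00077335]), 'tau': array([ 2.34586387e-04, -5.63396251e+01,  1.22617677e+00, -1.93442988e+01,
        1.09600229e-02,  1.05188781e-02,  9.83730729e-06]), 'eef_pos': array([ 154.26016683, -630.77253151,  230.38950432]), 'tool_rot': array([-1.57272956e+00, -2.60058723e-05, -2.90178829e+00]), 'force': array([-0.38601688,  0.65659087, -0.10254689]), 'torque': array([-0.07776784, -0.04511883, -0.0177362 ]), 'width': 85.25781427045219}
scene 44.8955010939777 283.7267949532124 206.28307212360167 [[0.7458, -0.6661, -0.0128], [-0.278, -0.2937, -0.9146], [0.6055, 0.6856, -0.4042]] [-344.9, 256.6, 582.2]
top 45.086920241695346 266.36178017343434 210.52482139134162 [[0.0205, -0.9998, -0.0053], [-0.9812, -0.0191, -0.1919], [0.1917, 0.0092, -0.9814]] [50.0, 501.9, 878.7]
wrist 63.470033908881334 277.9105549522587 206.47431647434811 [[0.237, -0.9715, -0.0028], [-0.9357, -0.229, 0.2684], [-0.2614, -0.061, -0.9633]] [-648.9, -33.2, 380.7]
```

View pics/scene0.png

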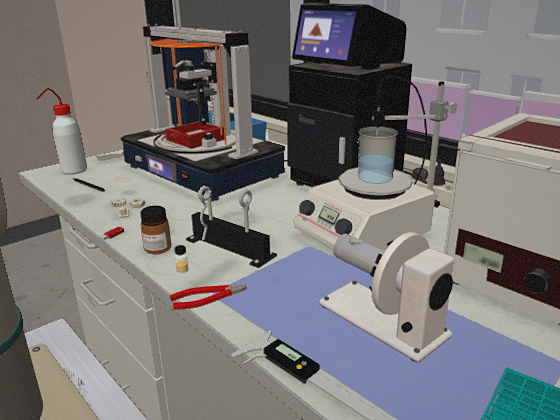

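View pics/top0.png

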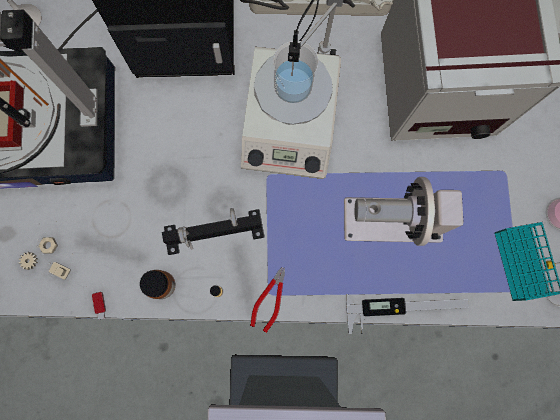

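View pics/wrist0.png

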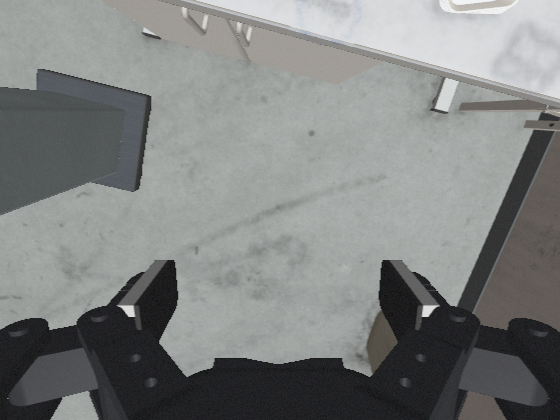

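```bash
python3 - <<'E'
import cv2
t=cv2.imread("pics/top0.png"); s=cv2.imread("pics/scene0.png")
def c(im,x,y,w,h,k,n): cv2.imwrite("pics/"+n,cv2.resize(im[y:y+h,x:x+w],None,fx=k,fy=k,interpolation=cv2.INTER_CUBIC))
c(t,150,195,130,70,6,"t_rail.png"); c(t,335,165,130,90,6,"t_axle.png")
c(s,180,175,110,95,6,"s_rail.png"); c(s,310,220,150,140,5,"s_axle.png")
E
```

```text
(no output)
```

View pics/t_rail.png

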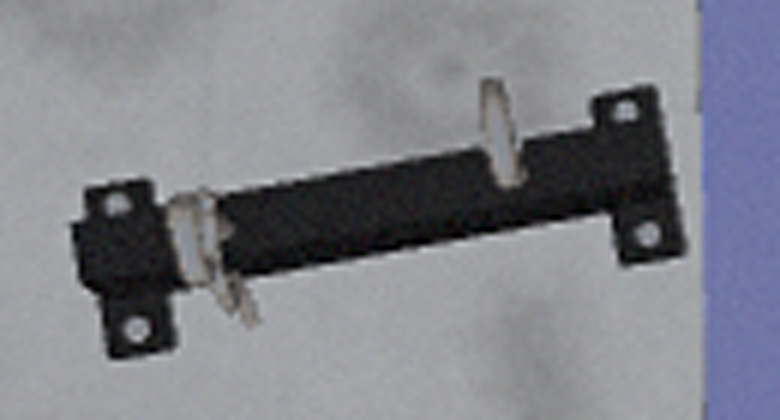

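View pics/t_axle.png

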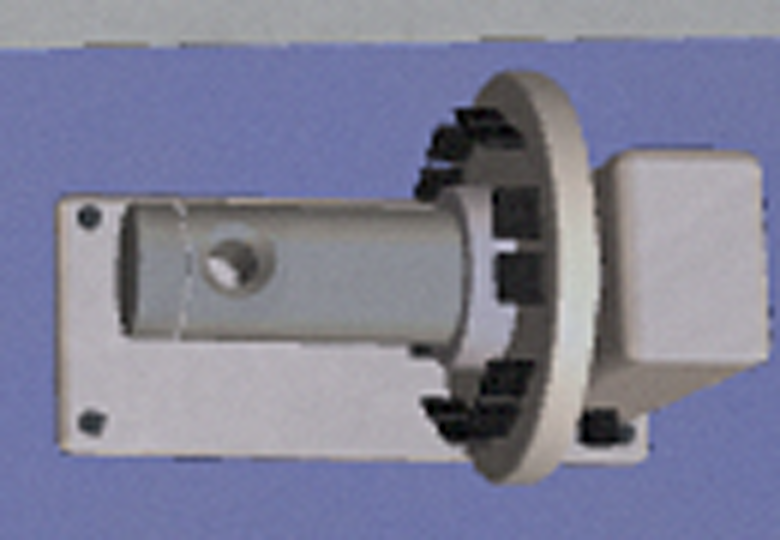

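View pics/s_rail.png

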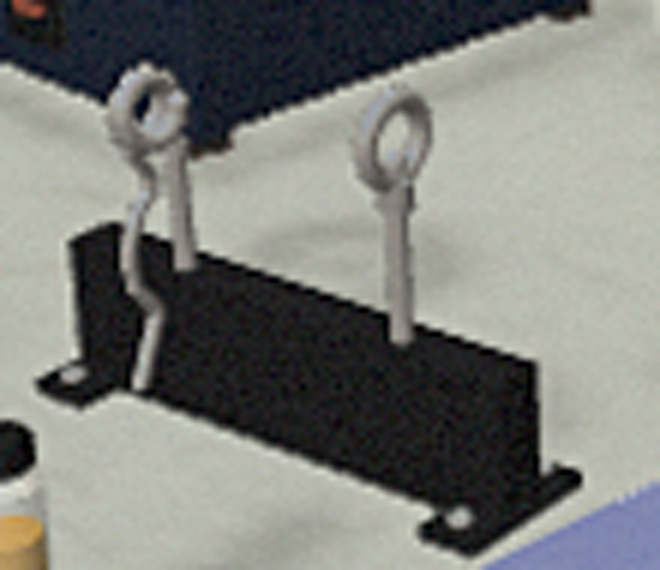

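View pics/s_axle.png

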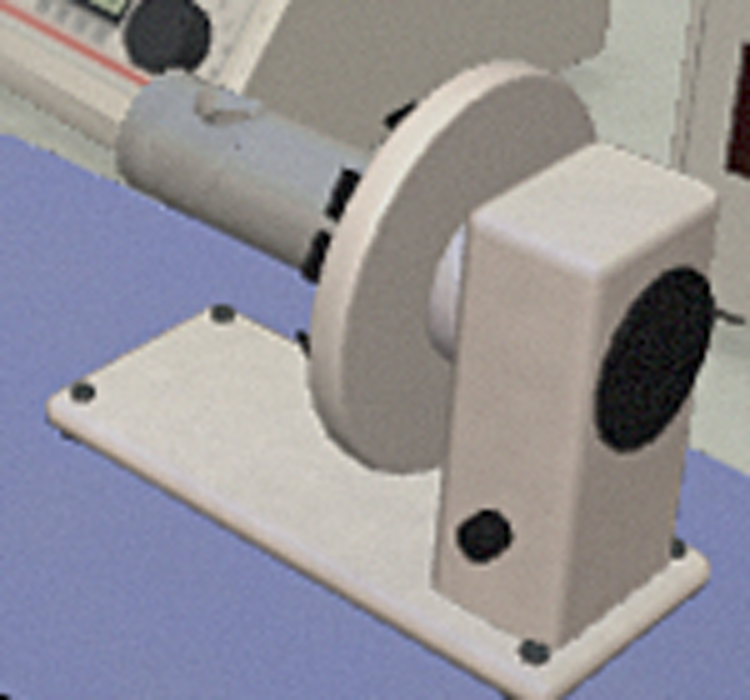

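```bash
cat > h.py <<'E'
import numpy as np, cv2
from cell import *
def cam(n):
    im=get_image(n); f=210/np.tan(np.radians(im["fov_y"]/2)); return dict(im=im,f=f,R=np.array(im["R"]),t=np.array(im["t"]),c=np.array([im["cx"],im["cy"]]))
def bp(c,uv,z):
    uv=np.array(uv,float); d=c["R"].T@np.array([*((uv-c["c"])/c["f"]),1]); o=-c["R"].T@c["t"]; return o+d*(z-o[2])/d[2]
def pr(c,X):
    p=np.atleast_2d(X)@c["R"].T+c["t"]; return p[:,:2]/p[:,2:]*c["f"]+c["c"]
def tri(c1,u1,c2,u2):
    A=[];b=[]
    for c,u in((c1,u1),(c2,u2)):
        n=(np.array(u)-c["c"])/c["f"]
        for i in(0,1):
            r=c["R"][i]-n[i]*c["R"][2]; A.append(r); b.append(-(c["t"][i]-n[i]*c["t"][2]))
    return np.linalg.lstsq(np.array(A),np.array(b),rcond=None)[0]
E
python3 - <<'E'
from h import *
T=cam("top");S=cam("scene")
f=lambda u,v,k,x,y:((u+.5)/k-.5+x,(v+.5)/k-.5+y)
rt=lambda u,v:f(u,v,6,150,195)
rs=lambda u,v:f(u,v,6,180,175)
at=lambda u,v:f(u,v,6,335,165)
as_=lambda u,v:f(u,v,5,310,220)
p=lambda n,x:print(n,np.round(x,1))
p("leg base S",bp(S,rs(188,267),50)); p("ring leg base S",bp(S,rs(402,343),50))
p("coil T",bp(T,rt(203,238),108));p("coil S",bp(S,rs(148,107),108));p("coil tri",tri(T,rt(203,238),S,rs(148,107)))
p("foot T",bp(T,rt(252,322),18));p("foot S",bp(S,rs(140,385),18));p("foot tri",tri(T,rt(252,322),S,rs(140,385)))
p("ring T",bp(T,rt(500,130),110));p("ring S",bp(S,rs(397,135),110));p("ring tri",tri(T,rt(500,130),S,rs(397,135)))
p("hole T",bp(T,at(240,266),114));p("hole S",bp(S,as_(228,105),114));p("hole tri",tri(T,at(240,266),S,as_(228,105)))
# axle edges at silhouettes
for n,a in dict(topL=(140,203),topR=(460,208),botL=(140,338),botR=(440,345)).items(): p("axle "+n,bp(T,at(*a),95))
# rail long edges top z=50
for n,a in dict(uL=(230,195),uR=(590,128),lL=(240,277),lR=(600,212)).items(): p("rail "+n,bp(T,rt(*a),50))
E
```

```text
leg base S [456.4 202.3  50. ]
ring leg base S [473.1 112.4  50. ]
coil T [445.4 199.6 108. ]
coil S [446.7 202.7 108. ]
coil tri [445.  199.5 109.5]
foot T [432.2 198.6  18. ]
foot S [432.  197.5  18. ]
foot tri [432.5 198.6  17.4]
ring T [477.8 116.4 110. ]
ring S [486.3 127.6 110. ]
ring tri [476.9 115.7 116.3]
hole T [ 494.4 -124.5  114. ]
hole S [ 496.  -123.4  114. ]
hole tri [ 494.4 -124.5  114.9]
axle topL [516.4 -99.8  95. ]
axle topR [ 516.7 -192.7   95. ]
axle botL [476.5 -99.2  95. ]
axle botR [ 476.2 -185.6   95. ]
rail uL [467.1 202.2  50. ]
rail uR [489.9  93.6  50. ]
rail lL [442.1 197.9  50. ]
rail lR [464.1  89.8  50. ]
```

Call:
{"method": "servo_tool", "body": {"increments": [{"dx":15,"dy":13,"dz":7},{"dx":15,"dy":13,"dz":7},{"dx":15,"dy":13,"dz":7},{"dx":15,"dy":13,"dz":7},{"dx":33,"dy":33,"dz":7},{"dx":33,"dy":33,"dz":7},{"dx":33,"dy":33,"dz":7},{"dx":33,"dy":33,"dz":7}]}}

```text
invalid input at $.increments[0]: expected keys dx, dy, dz, ax, ay, az, claw
```

Call:
{"method": "servo_tool", "body": {"increments": [{"dx":15,"dy":13,"dz":7,"ax":0,"ay":0,"az":0,"claw":-1},{"dx":15,"dy":13,"dz":7,"ax":0,"ay":0,"az":0,"claw":-1},{"dx":15,"dy":13,"dz":7,"ax":0,"ay":0,"az":0,"claw":-1},{"dx":15,"dy":13,"dz":7,"ax":0,"ay":0,"az":0,"claw":-1},{"dx":33,"dy":33,"dz":7,"ax":0,"ay":0,"az":0,"claw":-1},{"dx":33,"dy":33,"dz":7,"ax":0,"ay":0,"az":0,"claw":-1},{"dx":33,"dy":33,"dz":7,"ax":0,"ay":0,"az":0,"claw":-1},{"dx":33,"dy":33,"dz":7,"ax":0,"ay":0,"az":0,"claw":-1}]}}

```text
clock: 0.92
eef_pos: [387.6, -404.9, 294.9]
tool_rot: [-1.57, 0.0, -2.902]
force: [0.3, 0.1, -0.2]
width: 85.7
```

Call:
{"method": "servo_tool", "body": {"increments": [{"dx":9,"dy":30,"dz":0,"ax":0,"ay":0,"az":-0.04,"claw":-1},{"dx":9,"dy":30,"dz":0,"ax":0,"ay":0,"az":-0.04,"claw":-1},{"dx":9,"dy":30,"dz":0,"ax":0,"ay":0,"az":-0.04,"claw":-1},{"dx":9,"dy":30,"dz":0,"ax":0,"ay":0,"az":-0.04,"claw":-1},{"dx":9,"dy":30,"dz":0,"ax":0,"ay":0,"az":-0.04,"claw":-1},{"dx":9,"dy":30,"dz":0,"ax":0,"ay":0,"az":-0.04,"claw":-1},{"dx":9,"dy":30,"dz":0,"ax":0,"ay":0,"az":-0.04,"claw":-1},{"dx":9,"dy":30,"dz":0,"ax":0,"ay":0,"az":-0.04,"claw":-1}]}}

```text
clock: 1.58
eef_pos: [477.7, -100.8, 294.8]
tool_rot: [-1.573, 0.002, -2.936]
force: [0.6, 0.0, -0.5]
width: 85.2
```

Call:
{"method": "servo_tool", "body": {"increments": [{"dx":-1.5,"dy":29,"dz":-4,"ax":0,"ay":0,"az":0,"claw":-1},{"dx":-1.5,"dy":29,"dz":-4,"ax":0,"ay":0,"az":0,"claw":-1},{"dx":-1.5,"dy":29,"dz":-4,"ax":0,"ay":0,"az":0,"claw":-1},{"dx":-1.5,"dy":29,"dz":-4,"ax":0,"ay":0,"az":0,"claw":-1},{"dx":-1.5,"dy":29,"dz":-4,"ax":0,"ay":0,"az":0,"claw":-1},{"dx":-1.5,"dy":29,"dz":-4,"ax":0,"ay":0,"az":0,"claw":-1},{"dx":-1.5,"dy":29,"dz":-4,"ax":0,"ay":0,"az":0,"claw":-1},{"dx":-1.5,"dy":29,"dz":-4,"ax":0,"ay":0,"az":0,"claw":-1}]}}

```text
clock: 2.25
eef_pos: [459.6, 193.3, 254.0]
tool_rot: [-1.577, 0.0, -2.93]
force: [0.3, 1.1, 0.2]
width: 85.2
```

```bash
python3 - <<'E'
from h import *
s=read_state();print(s["eef_pos"],s["tool_rot"],s["qpos"])
W=cam("wrist"); im=W["im"]["color"][:,:,::-1].copy()
yaw=0.19;
def clip(o,yaw,P):
    c,sn=np.cos(yaw),np.sin(yaw); R=np.array([[c,-sn,0],[sn,c,0],[0,0,1]]); return o+np.array(P)@R.T
P=[[0,0,0],[0,0,-50],[0,0,48],[-10,0,48],[-26,0,-42],[-15,0,-20],[-10,7,48],[-10,-7,48]]
px=pr(W,clip(np.array([455.5,201.3,60]),yaw,P));print(px.round(1).tolist())
cv2.imwrite("pics/w1raw.png",im)
for u in px: cv2.drawMarker(im,tuple(int(v) for v in u.round()),(0,0,255),cv2.MARKER_CROSS,8,1)
cv2.imwrite("pics/w1.png",im)
E
```

```text
[459.56906598 193.2570828  253.99578861] [-1.57678139e+00  4.70031484e-04 -2.92958451e+00] [-0.33168266  0.38662761 -0.16347721  1.90067013  0.07372505  0.85824608
 -1.89019925]
[[270.6, 185.7], [271.8, 176.7], [269.1, 197.2], [268.9, 208.1], [271.2, 200.2], [270.9, 195.5], [261.0, 208.0], [276.8, 208.3]]
```

View pics/w1.png

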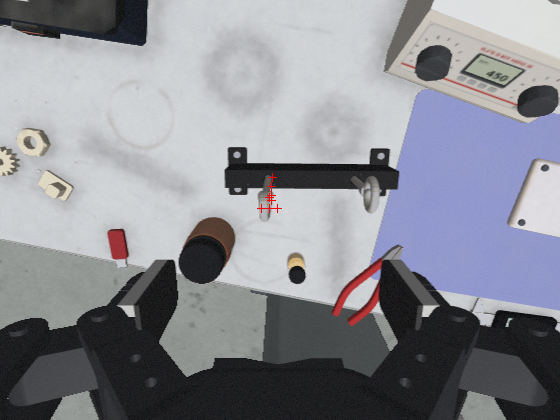

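View pics/w1raw.png

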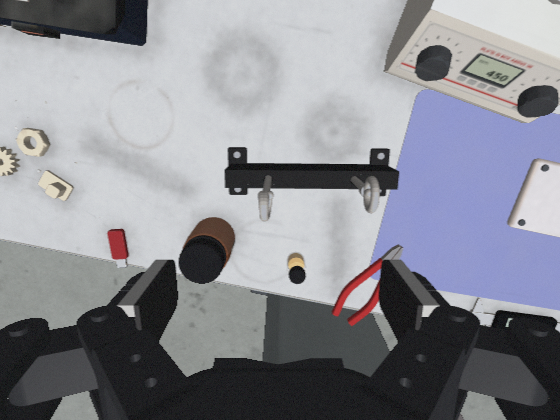

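```bash
python3 - <<'E'
import cv2
s=cv2.imread("pics/w1raw.png")
cv2.imwrite("pics/w1z.png",cv2.resize(s[140:240,220:320],None,fx=6,fy=6,interpolation=cv2.INTER_CUBIC))
E
```

```text
(no output)
```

View pics/w1z.png

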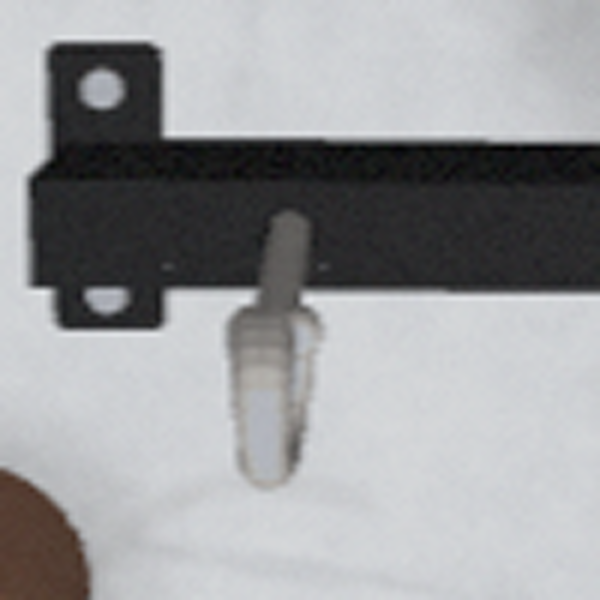

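```bash
python3 - <<'E'
from h import *
W=cam("wrist");T=cam("top");S=cam("scene")
p=lambda n,x:print(n,np.round(x,1))
p("leg base W",bp(W,(268,177),50)); p("coil W",bp(W,(266,205.5),108)); p("foot?",bp(W,(266,219),18))
f=lambda u,v,k,x,y:((u+.5)/k-.5+x,(v+.5)/k-.5+y)
rt=f(203,238,6,150,195); rs=f(148,107,6,180,175)
p("",tri(W,(266,205.5),S,rs))
p("",tri(W,(266,205.5),T,rt))
# where's TCP/cam: gripper centre plane at col?
s=read_state();x=np.array(s["eef_pos"]);p("tcp px",pr(W,x)); p("TCP-",pr(W,x-[0,0,80]))
# full reprojection for each yaw
for c in (T,S): p("leg base",pr(c,[[456,203,50],[446,201.5,108]]))
E
```

```text
leg base W [462.5 200.7  50. ]
coil W [448.1 197.7 108. ]
foot? [407.  192.8  18. ]
 [446.6 198.9 108.8]
 [446.5 198.9 104.4]
tcp px [[292.9 269.1]]
TCP- [[288.4 217.2]]
leg base [[187.2 233.1]
 [182.3 233.9]]
leg base [[210.5 219. ]
 [204.3 192.7]]
```

```bash
python3 - <<'E'
from h import *
W=cam("wrist")
s=read_state();x=np.array(s["eef_pos"]);print(s["clock"],x,s["tool_rot"],s["qd"].round(3));print(W["R"]@x+W["t"])
o=-W["R"].T@W["t"];print(o,o-x,W["R"])
from scipy.spatial.transform import Rotation as Ro
Rt=Ro.from_euler("xyz",s["tool_rot"]).as_matrix(); print("cam in tool",Rt.T@(o-x)); print((Rt.T@W["R"].T).round(4))
E
```

```text
2.5 [461.89653738 181.67826027 254.62617301] [-1.56976409e+00 -7.31648174e-05 -2.94423049e+00] [ 0.014 -0.004  0.    -0.    -0.003 -0.    -0.001]
[  0.47084556  28.72328971 156.65235466]
[530.21528825 195.87988251 397.79066405] [ 68.31875086  14.20162224 143.16449104] [[ 1.96850571e-01 -9.80433502e-01  3.01441110e-05]
 [-9.44345201e-01 -1.89596528e-01  2.68822058e-01]
 [-2.63556436e-01 -5.29462419e-02 -9.63189857e-01]]
cam in tool [ -69.7667217  -143.17006645   -0.38197209]
[[-8.000e-04  9.632e-01  2.688e-01]
 [ 1.000e-03 -2.688e-01  9.632e-01]
 [ 1.000e+00  1.000e-03 -8.000e-04]]
```

```bash
python3 - <<'E'
from h import *
W=cam("wrist"); im=W["im"]["color"][:,:,::-1].copy()
def clip(o,yaw,P):
    c,sn=np.cos(yaw),np.sin(yaw); R=np.array([[c,-sn,0],[sn,c,0],[0,0,1]]); return o+np.array(P)@R.T
P=[[0,0,-10],[-10,0,48],[-26,0,-42],[-10,7,48],[-10,-7,48],[-23.5,0,48],[3.5,0,48]]
px=pr(W,clip(np.array([455.8,202,60]),.2,P))
b=cv2.resize(im[130:250,180:320],None,fx=5,fy=5,interpolation=cv2.INTER_CUBIC); cv2.imwrite("pics/w2r.png",b)
for u in px: cv2.drawMarker(b,tuple(int(v) for v in ((u-[180,130])*5+2).round()),(0,0,255),cv2.MARKER_CROSS,12,1)
cv2.imwrite("pics/w2.png",b)
E
```

```text
(no output)
```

View pics/w2.png

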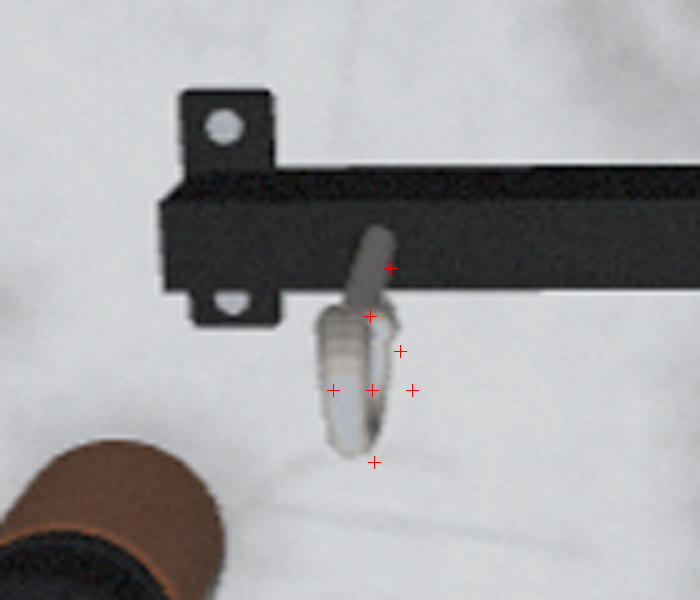

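Call:
{"method": "servo_tool", "body": {"increments": [{"dx":-1.5,"dy":2.1,"dz":-4,"ax":0,"ay":0,"az":0,"claw":-1},{"dx":-1.5,"dy":2.1,"dz":-8,"ax":0,"ay":0,"az":0,"claw":-1},{"dx":-1.5,"dy":2.1,"dz":-10.5,"ax":0,"ay":0,"az":0,"claw":-1},{"dx":-1.5,"dy":2.1,"dz":-10.5,"ax":0,"ay":0,"az":0,"claw":-1},{"dx":-1.5,"dy":2.1,"dz":-10.5,"ax":0,"ay":0,"az":0,"claw":-1},{"dx":-1.5,"dy":2.1,"dz":-10.5,"ax":0,"ay":0,"az":0,"claw":-1},{"dx":-1.5,"dy":2.1,"dz":-10.5,"ax":0,"ay":0,"az":0,"claw":-1},{"dx":-1.5,"dy":2.1,"dz":-10.5,"ax":0,"ay":0,"az":0,"claw":-1}]}}

```text
clock: 3.22
eef_pos: [448.1, 204.6, 151.4]
tool_rot: [-1.572, 0.004, -2.943]
force: [-0.8, 1.2, -0.1]
width: 85.4
```

```bash
cat > v.py <<'E'
from h import *
import sys
def clip(o,yaw,P):
    c,sn=np.cos(yaw),np.sin(yaw); R=np.array([[c,-sn,0],[sn,c,0],[0,0,1]]); return o+np.array(P)@R.T
P=[[0,0,-10],[-10,0,48],[-26,0,-42],[-10,7,48],[-10,-7,48],[-23.5,0,48],[3.5,0,48]]
E
python3 - <<'E'
from v import *
s=read_state();print(s["clock"],s["eef_pos"],s["tool_rot"])
for n in ["wrist","scene","top"]:
    W=cam(n); im=W["im"]["color"][:,:,::-1].copy()
    cv2.imwrite(f"pics/{n}3.png",im)
    px=pr(W,clip(np.array([456.5,203.,60]),.2,P)); m=px.mean(0).astype(int)
    x0,y0=m-[70,55]; x0=max(x0,0)
    b=cv2.resize(im[y0:y0+110,x0:x0+140],None,fx=5,fy=5,interpolation=cv2.INTER_CUBIC)
    for u in px: cv2.drawMarker(b,tuple(int(v) for v in ((u-[x0,y0])*5+2).round()),(0,0,255),cv2.MARKER_CROSS,10,1)
    cv2.imwrite(f"pics/{n}3z.png",b); print(n,x0,y0)
E
```

```text
3.2167 [448.07282785 204.59083584 151.42815768] [-1.57161347  0.00381014 -2.94287708]
wrist 213 175
scene 135 148
top 114 180
```

View pics/wrist3z.png

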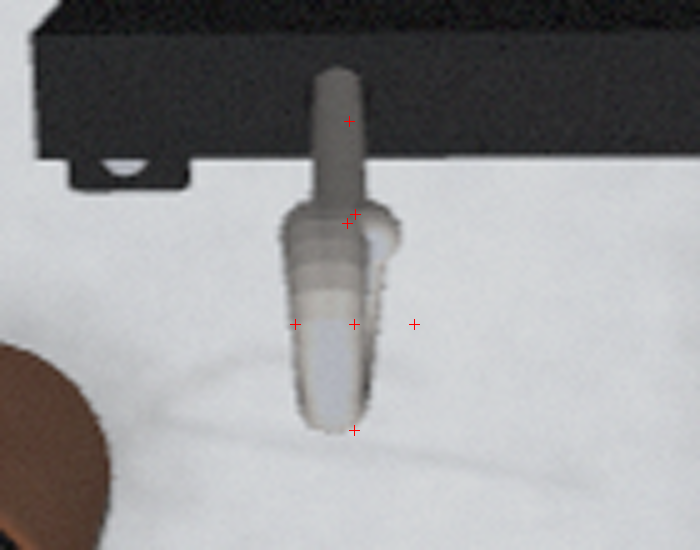

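View pics/scene3z.png

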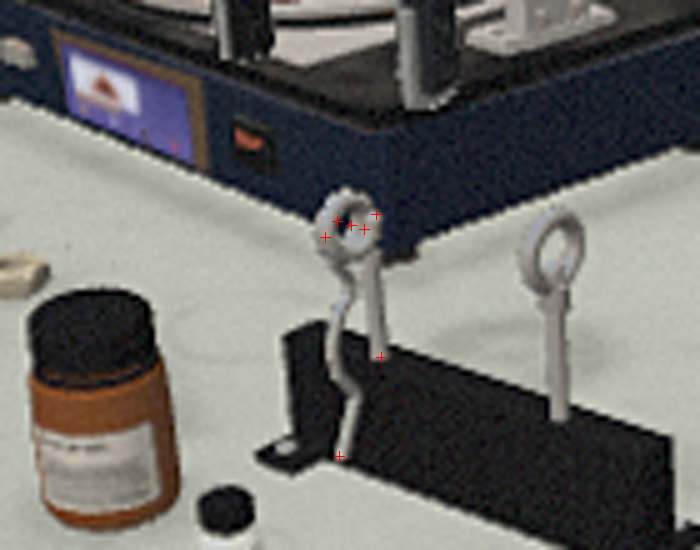

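View pics/wrist3.png

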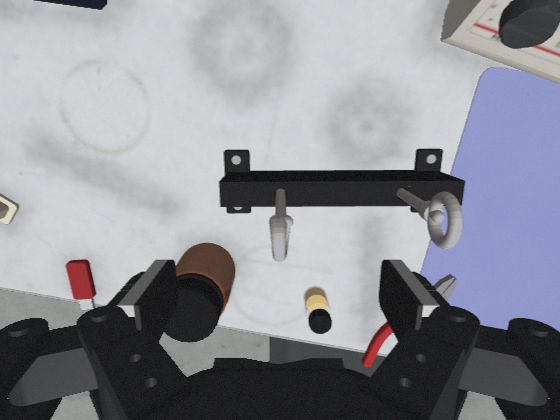

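Call:
{"method": "servo_tool", "body": {"increments": [{"dx":0,"dy":0.1,"dz":-3,"ax":0,"ay":0,"az":0,"claw":-1},{"dx":0,"dy":0.1,"dz":-5,"ax":0,"ay":0,"az":0,"claw":-1},{"dx":0,"dy":0.1,"dz":-6,"ax":0,"ay":0,"az":0,"claw":-1},{"dx":0,"dy":0.1,"dz":-6,"ax":0,"ay":0,"az":0,"claw":-1},{"dx":0,"dy":0.1,"dz":-6,"ax":0,"ay":0,"az":0,"claw":-1},{"dx":0,"dy":0.1,"dz":-6,"ax":0,"ay":0,"az":0,"claw":-1}]}}

```text
clock: 3.87
eef_pos: [447.3, 205.8, 90.4]
tool_rot: [-1.571, 0.002, -2.942]
force: [-0.1, 0.2, -0.1]
width: 85.4
```

```bash
python3 - <<'E'
from v import *
s=read_state();print(s["clock"],s["eef_pos"],s["tool_rot"])
for n in ["wrist","scene"]:
    W=cam(n); im=W["im"]["color"][:,:,::-1].copy()
    cv2.imwrite(f"pics/{n}4.png",im)
E
```

```text
3.8667 [447.25500127 205.78063381  90.43583555] [-1.57118508e+00  1.54167396e-03 -2.94184684e+00]
```

View pics/wrist4.png

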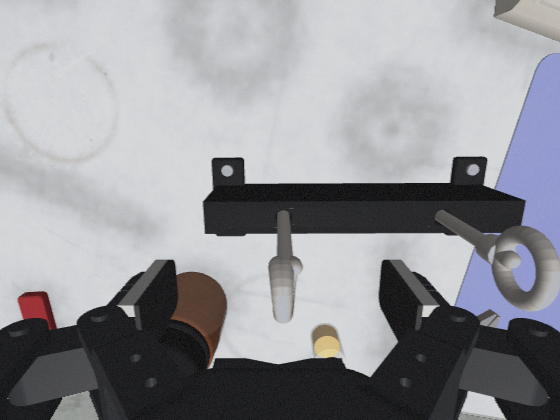

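View pics/scene4.png

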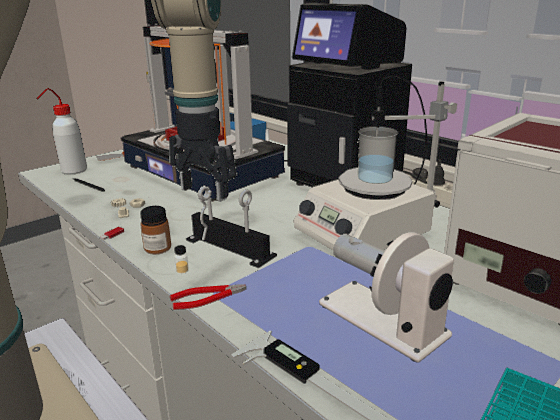

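```bash
python3 - <<'E'
from v import *
s=read_state();x=np.array(s["eef_pos"]);print(s["clock"],x,s["tool_rot"])
S=cam("scene"); a=.2; d=np.array([-np.sin(a),np.cos(a),0])
print(pr(S,[x,x+d*42+[0,0,13],x-d*42+[0,0,13]]))
im=cv2.imread("pics/scene4.png"); cv2.imwrite("pics/scene4z.png",cv2.resize(im[130:240,140:270],None,fx=5,fy=5,interpolation=cv2.INTER_CUBIC))
E
```

```text
3.9667 [447.32952741 205.79990489  90.61778393] [-1.57134255e+00  2.04492748e-03 -2.94186229e+00]
[[204.32590692 200.42008943]
 [188.16685898 189.24028774]
 [220.2113619  199.08144173]]
```

View pics/scene4z.png

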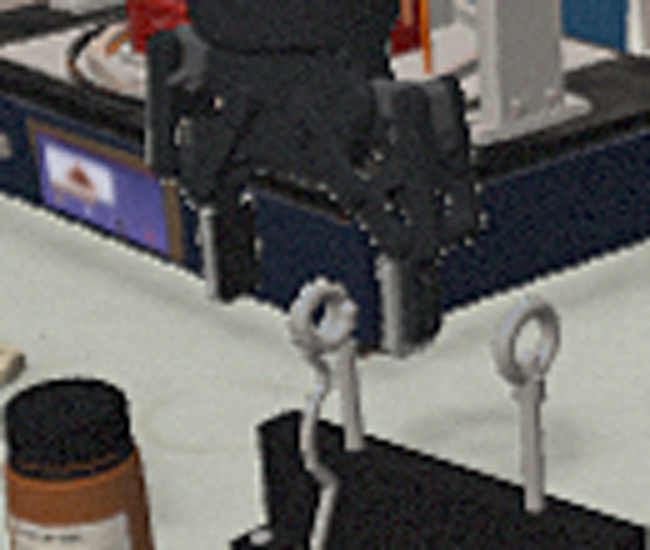

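Call:
{"method": "servo_tool", "body": {"increments": [{"dx":0,"dy":-0.3,"dz":-0.1,"ax":0,"ay":0,"az":0,"claw":-1},{"dx":0,"dy":-0.3,"dz":-0.1,"ax":0,"ay":0,"az":0,"claw":-1},{"dx":0,"dy":-0.3,"dz":-0.1,"ax":0,"ay":0,"az":0,"claw":0.2},{"dx":0,"dy":-0.3,"dz":-0.1,"ax":0,"ay":0,"az":0,"claw":0.4},{"dx":0,"dy":-0.3,"dz":-0.1,"ax":0,"ay":0,"az":0,"claw":0.5},{"dx":0,"dy":-0.3,"dz":-0.1,"ax":0,"ay":0,"az":0,"claw":0.5},{"dx":0,"dy":-0.3,"dz":-0.1,"ax":0,"ay":0,"az":0,"claw":0.5},{"dx":0,"dy":-0.3,"dz":-0.1,"ax":0,"ay":0,"az":0,"claw":0.5}]}}

```text
clock: 4.68
eef_pos: [446.6, 202.5, 88.5]
tool_rot: [-1.571, 0.0, -2.942]
force: [-0.6, 0.1, 1.2]
width: 21.0
```

```bash
python3 - <<'E'
from v import *
s=read_state();print(s["clock"],s["eef_pos"],s["tool_rot"],s["width"])
W=cam("wrist"); im=W["im"]["color"][:,:,::-1].copy(); cv2.imwrite(f"pics/wrist5.png",im)
E
```

```text
4.6833 [446.58162177 202.48877013  88.54621448] [-1.57082281e+00  1.76153471e-05 -2.94178210e+00] 20.955957453471964
```

View pics/wrist5.png

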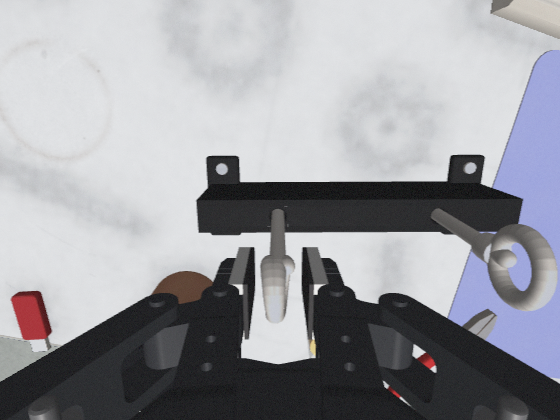

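Call:
{"method": "servo_tool", "body": {"increments": [{"dx":0,"dy":0,"dz":0,"ax":0,"ay":0,"az":0,"claw":0.65},{"dx":0,"dy":0,"dz":0,"ax":0,"ay":0,"az":0,"claw":0.8},{"dx":0,"dy":0,"dz":0,"ax":0,"ay":0,"az":0,"claw":1},{"dx":0,"dy":0,"dz":0,"ax":0,"ay":0,"az":0,"claw":1},{"dx":0,"dy":0,"dz":0,"ax":0,"ay":0,"az":0,"claw":1},{"dx":0,"dy":0,"dz":0,"ax":0,"ay":0,"az":0,"claw":1}]}}

```text
clock: 5.23
eef_pos: [446.6, 202.4, 88.6]
tool_rot: [-1.571, 0.0, -2.942]
force: [0.2, -0.0, 1.4]
width: 13.1
```

```bash
python3 - <<'E'
from v import *
s=read_state();print(s["clock"],s["eef_pos"],s["tool_rot"],s["width"],s["force"],s["torque"])
W=cam("wrist"); im=W["im"]["color"][:,:,::-1].copy(); cv2.imwrite(f"pics/wrist6.png",im)
E
```

```text
5.2333 [446.64941759 202.42475706  88.58068037] [-1.57078283e+00  1.81822856e-04 -2.94181223e+00] 13.070776889780545 [ 0.18794391 -0.00661834  1.36755979] [-0.0408071  -0.16102477  0.00208486]
```

View pics/wrist6.png

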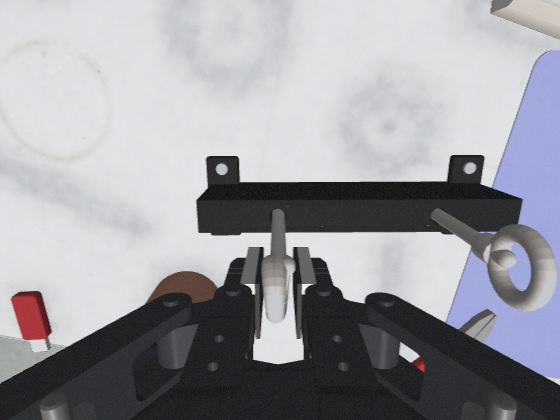

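Call:
{"method": "servo_tool", "body": {"increments": [{"dx":0,"dy":0,"dz":1,"ax":0,"ay":0,"az":0,"claw":1},{"dx":0,"dy":0,"dz":3,"ax":0,"ay":0,"az":0,"claw":1},{"dx":0,"dy":0,"dz":5,"ax":0,"ay":0,"az":0,"claw":1},{"dx":0,"dy":0,"dz":7.5,"ax":0,"ay":0,"az":0,"claw":1},{"dx":0,"dy":0,"dz":10,"ax":0,"ay":0,"az":0,"claw":1},{"dx":0,"dy":0,"dz":12.5,"ax":0,"ay":0,"az":0,"claw":1},{"dx":0,"dy":0,"dz":14,"ax":0,"ay":0,"az":0,"claw":1},{"dx":0,"dy":0,"dz":14,"ax":0,"ay":0,"az":0,"claw":1}]}}

```text
clock: 5.95
eef_pos: [448.1, 203.4, 232.2]
tool_rot: [-1.572, 0.006, -2.942]
force: [1.0, 0.6, -0.5]
width: 13.0
```

```bash
python3 - <<'E'
from v import *
s=read_state();print(s["clock"],s["eef_pos"],s["tool_rot"],s["width"],s["force"],s["torque"])
for n in ["wrist","scene"]:
    W=cam(n); im=W["im"]["color"][:,:,::-1].copy(); cv2.imwrite(f"pics/{n}7.png",im)
cv2.imwrite("pics/scene7z.png",cv2.resize(im[110:250,130:290],None,fx=5,fy=5,interpolation=cv2.INTER_CUBIC))
E
```

```text
5.95 [448.11910832 203.37808402 232.22216448] [-1.572469    0.00633885 -2.94178049] 12.994197475508017 [ 1.02750348  0.55962121 -0.50434584] [-0.01599406 -0.10547239 -0.01523661]
```

View pics/wrist7.png

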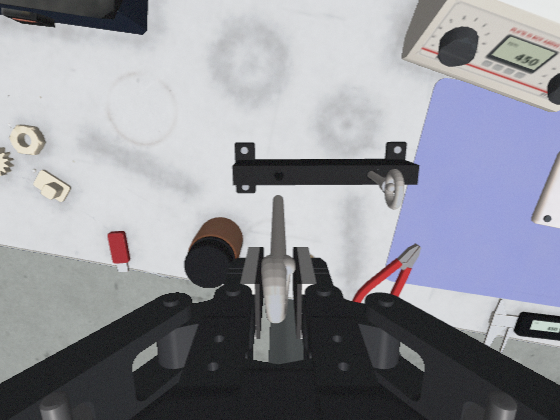

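View pics/scene7z.png

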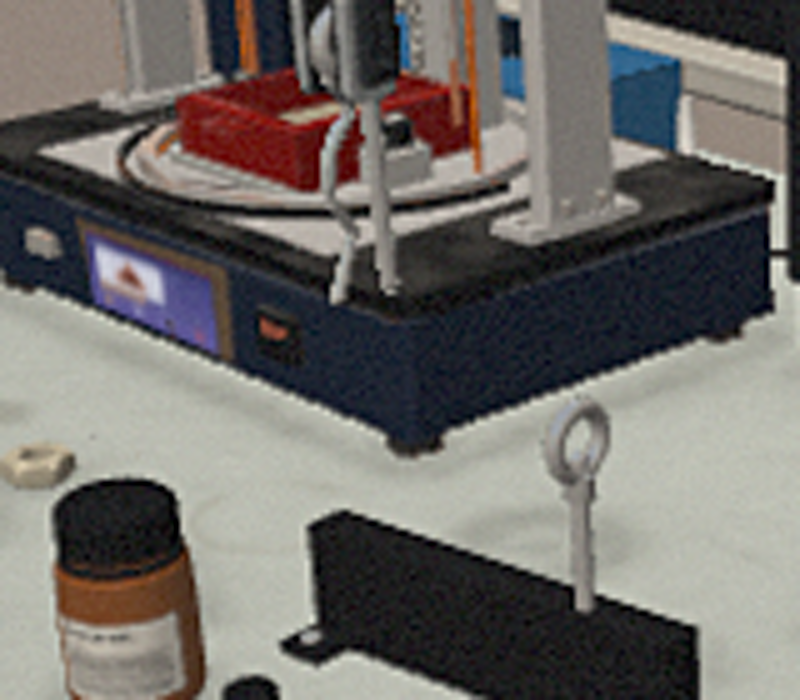

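```bash
python3 - <<'E'
from v import *
s=read_state();print(s["clock"],s["eef_pos"],s["tool_rot"])
W=cam("wrist");S=cam("scene");T=cam("top")
im=S["im"]["color"][:,:,::-1]; cv2.imwrite("pics/scene8z.png",cv2.resize(im[110:190,170:270],None,fx=7,fy=7,interpolation=cv2.INTER_CUBIC))
im=W["im"]["color"][:,:,::-1]; cv2.imwrite("pics/wrist8z.png",cv2.resize(im[170:330,210:350],None,fx=4,fy=4,interpolation=cv2.INTER_CUBIC))
im=T["im"]["color"][:,:,::-1]; cv2.imwrite("pics/top8z.png",cv2.resize(im[180:270,130:250],None,fx=5,fy=5,interpolation=cv2.INTER_CUBIC))
E
```

```text
6.05 [446.35199749 202.30691681 228.98302642] [-1.57086766e+00  6.85486333e-04 -2.94181921e+00]
```

View pics/scene8z.png

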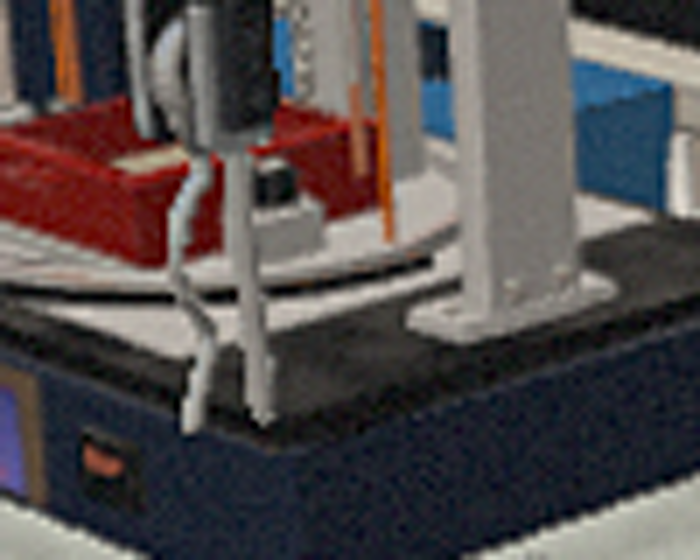

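View pics/wrist8z.png

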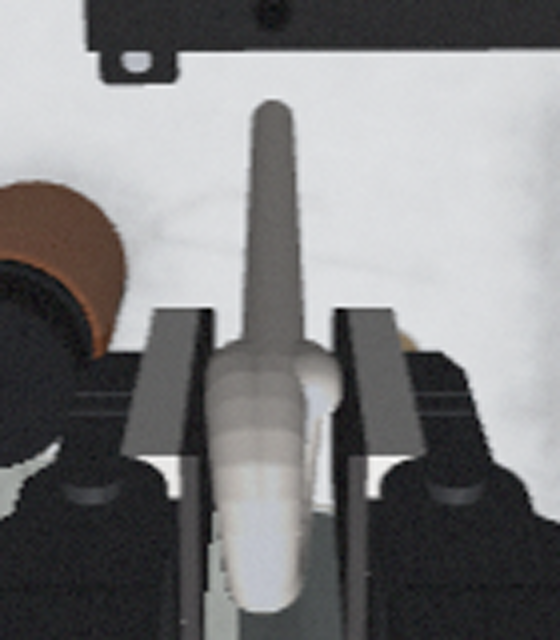

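```bash
python3 - <<'E'
from v import *
s=read_state();x=np.array(s["eef_pos"]);print(s["clock"],x,s["tool_rot"])
W=cam("wrist");S=cam("scene")
f=lambda u,v,k,a,b:((u+.5)/k-.5+a,(v+.5)/k-.5+b)
tS=f(264,417,7,170,110);tW=f(273,110,4,210,170);fS=f(192,430,7,170,110)
print("tip tri",tri(W,tW,S,tS)); 
for z in(150,): print(bp(S,tS,z),bp(W,tW,z),"foot",bp(S,fS,z+8))
# leg upper in scene near pad: (238,165)
print("leg up S",bp(S,f(237,165,7,170,110),150+37*1.0), pr(S,[[458,204.6,150],[458,204.6,190],[458,204.6,200]]))
# predicted origin if clip in tool: coil centre at x(+0..1), grip
E
```

```text
6.2 [445.60029442 201.94296836 227.42556161] [-1.57008913e+00 -2.64534336e-03 -2.94171478e+00]
tip tri [459.4751393  205.15266515 150.11906005]
[459.33916396 205.99076546 150.        ] [459.9385986  204.81222048 150.        ] foot [428.16474464 191.27038997 158.        ]
leg up S [519.4105992  304.32424204 187.        ] [[207.10297307 169.49566242]
 [205.4797816  148.703765  ]
 [205.06505876 143.39146823]]
```

Call:
{"method": "servo_tool", "body": {"increments": [{"dx":0.3,"dy":-1.5,"dz":1,"ax":0,"ay":0,"az":-0.02,"claw":1},{"dx":0.6,"dy":-4.5,"dz":2,"ax":0,"ay":0,"az":-0.04,"claw":1},{"dx":1,"dy":-8,"dz":2,"ax":0,"ay":0,"az":-0.06,"claw":1},{"dx":1.4,"dy":-11.5,"dz":2,"ax":0,"ay":0,"az":-0.08,"claw":1},{"dx":1.8,"dy":-15,"dz":2,"ax":0,"ay":0,"az":-0.1,"claw":1},{"dx":2.2,"dy":-18.5,"dz":2,"ax":0,"ay":0,"az":-0.12,"claw":1},{"dx":2.6,"dy":-22,"dz":2,"ax":0,"ay":0,"az":-0.14,"claw":1},{"dx":3,"dy":-25,"dz":2,"ax":0,"ay":0,"az":-0.16,"claw":1}]}}

```text
clock: 6.97
eef_pos: [476.0, -50.2, 247.9]
tool_rot: [-1.57, -0.002, -3.104]
force: [0.2, -0.1, -1.1]
width: 12.9
```

Call:
{"method": "servo_tool", "body": {"increments": [{"dx":0.3,"dy":-2.5,"dz":-1,"ax":0,"ay":0,"az":-0.02,"claw":1},{"dx":0.5,"dy":-4.5,"dz":-1.5,"ax":0,"ay":0,"az":-0.03,"claw":1},{"dx":0.6,"dy":-6,"dz":-2,"ax":0,"ay":0,"az":-0.04,"claw":1},{"dx":0.6,"dy":-7,"dz":-2,"ax":0,"ay":0,"az":-0.04,"claw":1},{"dx":0.6,"dy":-7.5,"dz":-2,"ax":0,"ay":0,"az":-0.04,"claw":1},{"dx":0.6,"dy":-7.7,"dz":-2,"ax":0,"ay":0,"az":-0.04,"claw":1},{"dx":0.6,"dy":-7.7,"dz":-2,"ax":0,"ay":0,"az":-0.04,"claw":1},{"dx":0.6,"dy":-7.7,"dz":-2,"ax":0,"ay":0,"az":-0.04,"claw":1}]}}

```text
clock: 7.63
eef_pos: [482.8, -123.4, 228.8]
tool_rot: [-1.571, 0.0, -3.14]
force: [-0.9, -0.7, -0.3]
width: 13.1
```

Call:
{"method": "servo_tool", "body": {"increments": [{"dx":0,"dy":0,"dz":0,"ax":0,"ay":0,"az":0,"claw":1},{"dx":0,"dy":0,"dz":0,"ax":0,"ay":0,"az":0,"claw":1},{"dx":0,"dy":0,"dz":0,"ax":0,"ay":0,"az":0,"claw":1},{"dx":0,"dy":0,"dz":0,"ax":0,"ay":0,"az":0,"claw":1}]}}

```text
clock: 7.97
eef_pos: [482.6, -124.2, 228.7]
tool_rot: [-1.571, 0.0, -3.141]
force: [-1.0, -0.5, -0.4]
width: 13.2
```

```bash
cat > look.py <<'E'
from v import *
k=sys.argv[1]
s=read_state();x=np.array(s["eef_pos"]);print(s["clock"],x.round(1),s["tool_rot"].round(4),s["force"].round(1),round(s["width"],1))
hole=np.array([496,-124,115.])
for n in ["wrist","scene","top"]:
    c=cam(n); im=c["im"]["color"][:,:,::-1].copy(); cv2.imwrite(f"pics/{n}{k}.png",im)
    m=pr(c,hole)[0]; print(n,m)
    x0,y0=int(max(m[0]-70,0)),int(max(m[1]-70,0))
    cv2.imwrite(f"pics/{n}{k}z.png",cv2.resize(im[y0:y0+110,x0:x0+140],None,fx=5,fy=5,interpolation=cv2.INTER_CUBIC)); print(x0,y0)
s=read_state();x=np.array(s["eef_pos"]);print(s["clock"],x.round(1))
E
python3 look.py 9
```

```text
7.9667 [ 482.6 -124.2  228.7] [-1.5708e+00  2.0000e-04 -3.1412e+00] [-1.  -0.5 -0.4] 13.2
wrist [278.24040663 187.5978328 ]
208 117
scene [355.53686669 240.12102241]
285 170
top [374.38414442 207.88779981]
304 137
8.1167 [ 482.6 -124.5  228.6]
```

View pics/wrist9.png

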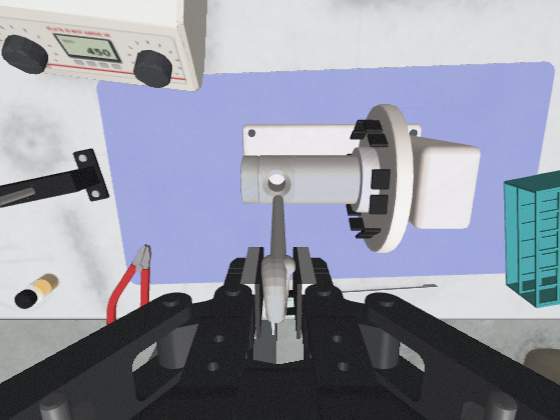

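View pics/scene9z.png

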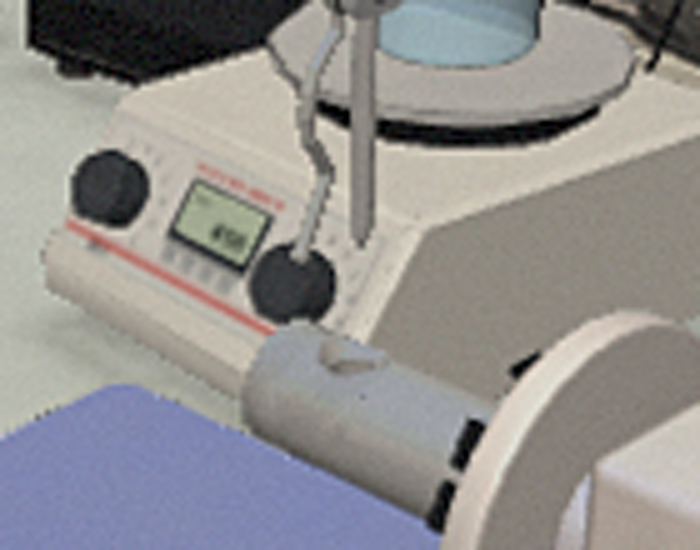

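View pics/top9z.png

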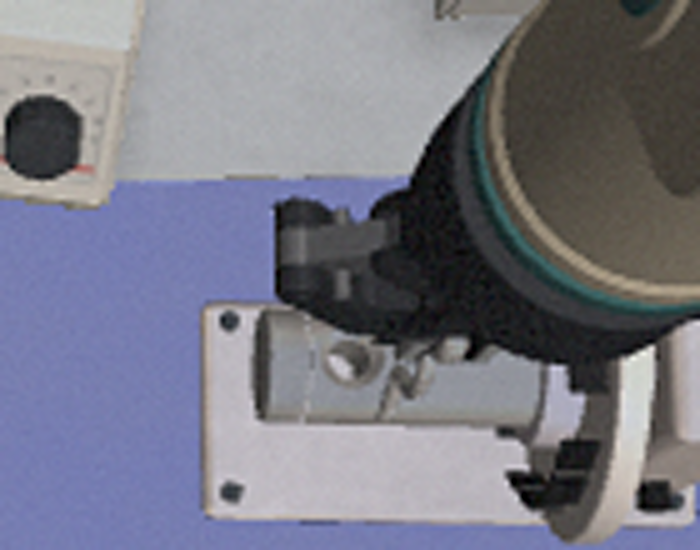

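```bash
python3 - <<'E'
import cv2
w=cv2.imread("pics/wrist9.png"); cv2.imwrite("pics/w9z.png",cv2.resize(w[140:290,225:330],None,fx=5,fy=5,interpolation=cv2.INTER_CUBIC))
w=cv2.imread("pics/scene9.png"); cv2.imwrite("pics/s9z.png",cv2.resize(w[200:265,325:395],None,fx=9,fy=9,interpolation=cv2.INTER_CUBIC))
E
```

```text
(no output)
```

View pics/w9z.png

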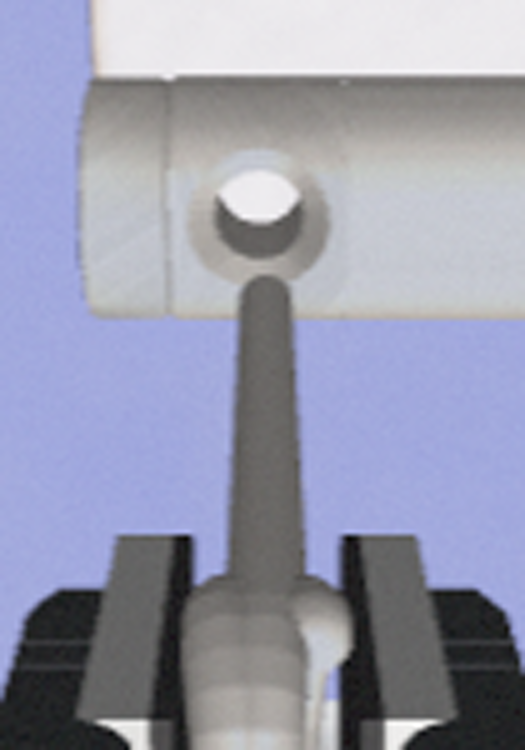

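View pics/s9z.png

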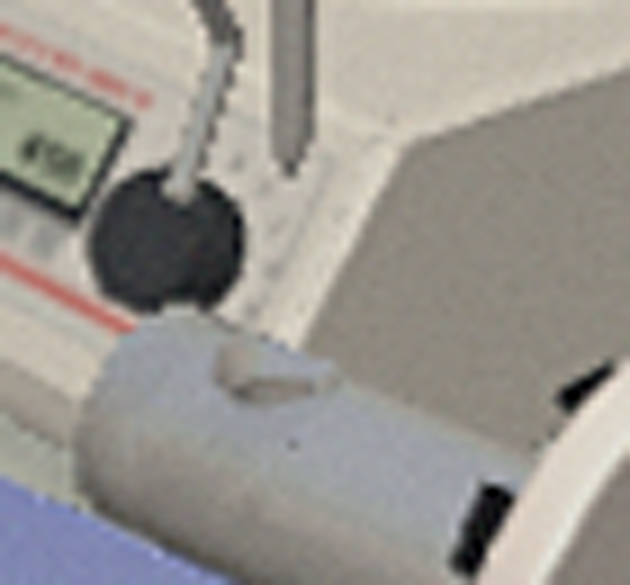

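```bash
python3 - <<'E'
from v import *
s=read_state();x=np.array(s["eef_pos"]);print(s["clock"],x.round(1))
W=cam("wrist");S=cam("scene")
f=lambda u,v,k,a,b:((u+.5)/k-.5+a,(v+.5)/k-.5+b)
hW=f(259,218,5,225,140);tW=f(266,283,5,225,140);hS=f(277,372,9,325,200);tS=f(289,170,9,325,200)
p=lambda n,v:print(n,np.round(v,1))
p("hole W",bp(W,hW,113.5));p("hole S",bp(S,hS,113.5));p("hole tri",tri(W,hW,S,hS))
p("tip W",bp(W,tW,150));p("tip S",bp(S,tS,150));p("tip tri",tri(W,tW,S,tS))
g=lambda u,v:f(u,v,5,225,140)
p("axle far",bp(W,g(300,77),95));p("axle near",bp(W,g(300,316),95)); p("end",bp(W,g(82,200),105))
# leg direction in wrist: upper leg centre at (266,560)
p("leg axis pred upright",pr(W,[[496,-124.3,150],[496,-124.3,175],[496,-124.3,185]])); print(g(264,400),g(266,560))
E
```

```text
8.1167 [ 482.6 -124.5  228.6]
hole W [ 499.1 -122.9  113.5]
hole S [ 496.1 -123.6  113.5]
hole tri [ 498.5 -122.4  112.1]
tip W [ 497.7 -124.   150. ]
tip S [ 496.7 -123.5  150. ]
tip tri [ 497.3 -123.6  149.7]
axle far [ 518.6 -129.5   95. ]
axle near [ 478.4 -129.7   95. ]
end [500.3 -94.6 105. ]
leg axis pred upright [[278.2 198.7]
 [278.2 208.9]
 [278.2 213.7]]
(277.4, 219.6) (277.8, 251.6)
```

Call:
{"method": "servo_tool", "body": {"increments": [{"dx":0.04,"dy":0.05,"dz":-1,"ax":0,"ay":0,"az":0,"claw":1},{"dx":0.04,"dy":0.05,"dz":-2.5,"ax":0,"ay":0,"az":0,"claw":1},{"dx":0.04,"dy":0.05,"dz":-3.5,"ax":0,"ay":0,"az":0,"claw":1},{"dx":0.04,"dy":0.05,"dz":-4.5,"ax":0,"ay":0,"az":0,"claw":1},{"dx":0.04,"dy":0.05,"dz":-5,"ax":0,"ay":0,"az":0,"claw":1},{"dx":0.04,"dy":0.05,"dz":-5,"ax":0,"ay":0,"az":0,"claw":1}]}}

```text
clock: 8.72
eef_pos: [482.3, -123.9, 177.6]
tool_rot: [-1.571, -0.002, 3.141]
force: [-0.9, 0.2, -1.5]
width: 13.2
```

```bash
python3 look.py 10; python3 - <<'E'
import cv2
w=cv2.imread("pics/wrist10.png"); cv2.imwrite("pics/w10z.png",cv2.resize(w[150:310,200:350],None,fx=4,fy=4,interpolation=cv2.INTER_CUBIC))
E
```

```text
8.7167 [ 482.3 -123.9  177.6] [-1.5713e+00 -2.1000e-03  3.1413e+00] [-0.9  0.2 -1.5] 13.2
wrist [278.64191079 204.23165621]
208 134
scene [355.53686669 240.12102241]
285 170
top [374.38414442 207.88779981]
304 137
8.8667 [ 483.4 -124.2  179. ]
```

View pics/w10z.png

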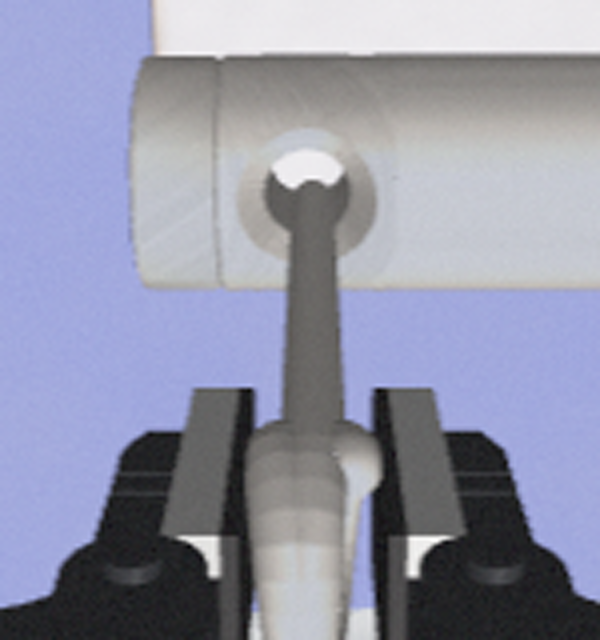

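View pics/scene10z.png

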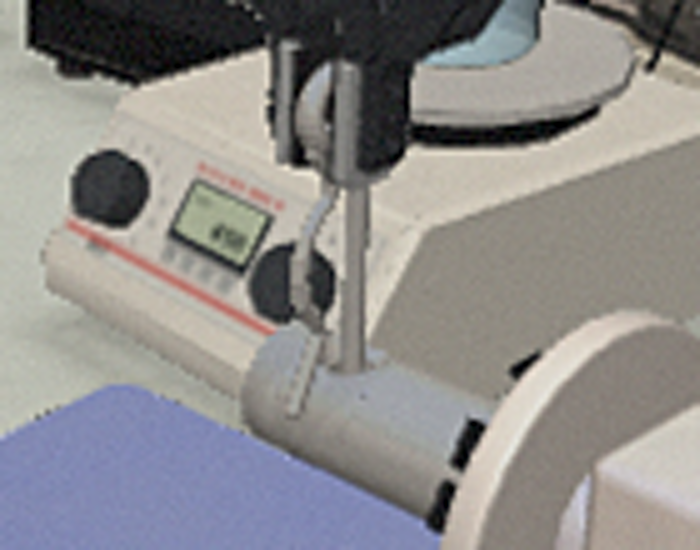

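Call:
{"method": "servo_tool", "body": {"increments": [{"dx":0,"dy":0.03,"dz":-0.6,"ax":0,"ay":0,"az":0,"claw":1},{"dx":0,"dy":0.03,"dz":-1.2,"ax":0,"ay":0,"az":0,"claw":1},{"dx":0,"dy":0.03,"dz":-1.8,"ax":0,"ay":0,"az":0,"claw":1},{"dx":0,"dy":0.03,"dz":-2.4,"ax":0,"ay":0,"az":0,"claw":1},{"dx":0,"dy":0.03,"dz":-2.4,"ax":0,"ay":0,"az":0,"claw":1}]}}

```text
clock: 9.28
eef_pos: [482.0, -123.5, 153.2]
tool_rot: [-1.571, -0.002, 3.141]
force: [-0.7, 0.7, -2.7]
width: 13.0
```

Call:
{"method": "servo_tool", "body": {"increments": [{"dx":0,"dy":0,"dz":-0.5,"ax":0,"ay":0,"az":0,"claw":1},{"dx":0,"dy":0,"dz":-1,"ax":0,"ay":0,"az":0,"claw":1},{"dx":0,"dy":0,"dz":-1.5,"ax":0,"ay":0,"az":0,"claw":1},{"dx":0,"dy":0,"dz":-2,"ax":0,"ay":0,"az":0,"claw":1},{"dx":0,"dy":0,"dz":-2,"ax":0,"ay":0,"az":0,"claw":1}]}}

```text
clock: 9.7
eef_pos: [482.7, -123.5, 133.3]
tool_rot: [-1.571, -0.001, -3.142]
force: [0.3, 0.2, -6.9]
width: 13.0
```

```bash
python3 look.py 11; python3 - <<'E'
import cv2
w=cv2.imread("pics/wrist11.png"); cv2.imwrite("pics/w11z.png",cv2.resize(w[150:310,200:350],None,fx=4,fy=4,interpolation=cv2.INTER_CUBIC))
E
```

```text
9.7 [ 482.7 -123.5  133.3] [-1.5712e+00 -9.0000e-04 -3.1415e+00] [ 0.3  0.2 -6.9] 13.0
wrist [279.55814002 228.42930789]
209 158
scene [355.53686669 240.12102241]
285 170
top [374.38414442 207.88779981]
304 137
9.85 [ 482.7 -123.5  134.1]
```

View pics/w11z.png

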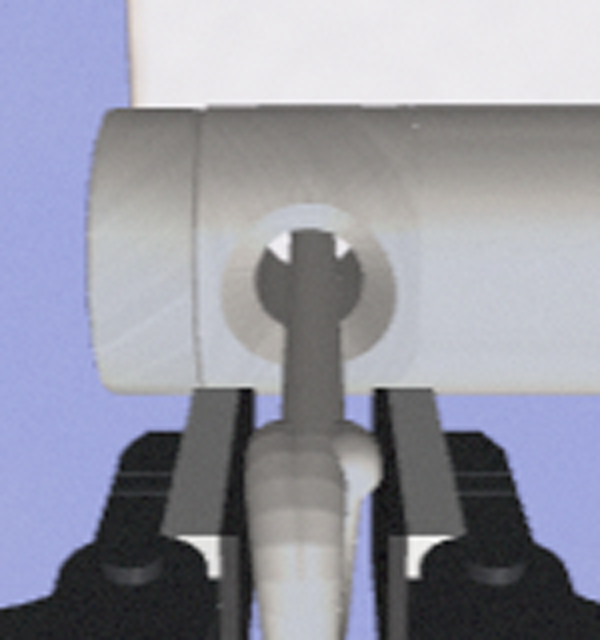

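View pics/scene11z.png

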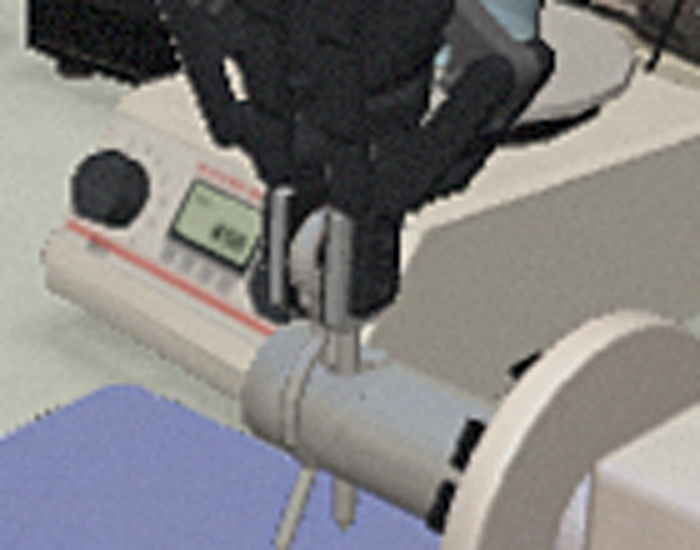

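Call:
{"method": "servo_tool", "body": {"increments": [{"dx":0,"dy":0,"dz":-0.4,"ax":0,"ay":0,"az":0,"claw":1},{"dx":0,"dy":0,"dz":-0.8,"ax":0,"ay":0,"az":0,"claw":1},{"dx":0,"dy":0,"dz":-1.15,"ax":0,"ay":0,"az":0,"claw":1},{"dx":0,"dy":0,"dz":-1.15,"ax":0,"ay":0,"az":0,"claw":1},{"dx":0,"dy":0,"dz":-1.15,"ax":0,"ay":0,"az":0,"claw":1},{"dx":0,"dy":0,"dz":-1.15,"ax":0,"ay":0,"az":0,"claw":1}]}}

```text
clock: 10.35
eef_pos: [483.4, -123.9, 123.2]
tool_rot: [-1.571, 0.001, 3.141]
force: [-0.6, 0.1, -1.0]
width: 13.4
```

```bash
python3 look.py 12; python3 - <<'E'
import cv2
w=cv2.imread("pics/wrist12.png"); cv2.imwrite("pics/w12z.png",cv2.resize(w[150:310,200:350],None,fx=4,fy=4,interpolation=cv2.INTER_CUBIC))
w=cv2.imread("pics/scene12.png"); cv2.imwrite("pics/s12z.png",cv2.resize(w[200:300,310:420],None,fx=6,fy=6,interpolation=cv2.INTER_CUBIC))
E
```

```text
10.35 [ 483.4 -123.9  123.2] [-1.5706e+00  8.0000e-04  3.1413e+00] [-0.6  0.1 -1. ] 13.4
wrist [278.84733236 236.73470309]
208 166
scene [355.53686669 240.12102241]
285 170
top [374.38414442 207.88779981]
304 137
10.5 [ 483.3 -123.8  123.3]
```

View pics/w12z.png

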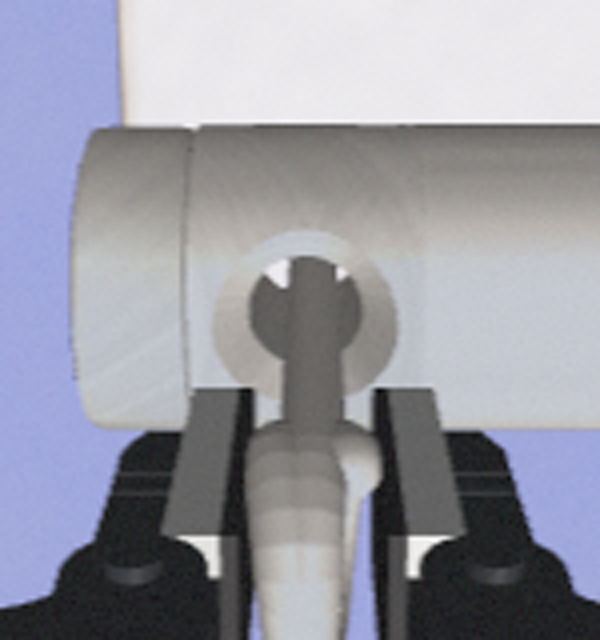

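View pics/s12z.png

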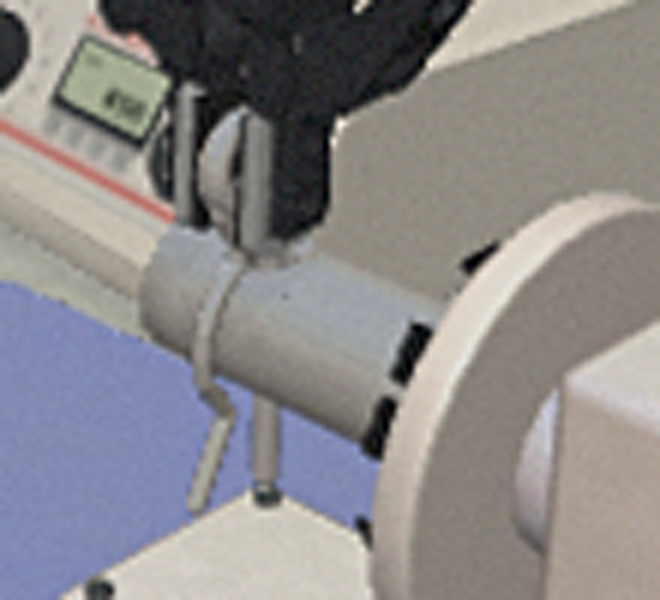

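```bash
python3 - <<'E'
from v import *
S=cam("scene"); t=((266.5)/6-.5+310,(497)/6-.5+200); print(t,pr(S,[[496.5,-124,z] for z in (40,45,50)]), "throat/foot",pr(S,[[481.5,-124,75],[470.5,-124,53]]), "obs foot",(197/6+309.5,507/6+199.5),"obs throat",(225/6+309.5,408/6+199.5))
E
```

```text
(353.9166666666667, 282.3333333333333) [[353.58827174 283.31316726]
 [353.72781221 280.53128125]
 [353.86807806 277.73493405]] throat/foot [[347.93142937 267.01259403]
 [342.44838377 282.32404837]] obs foot (342.3333333333333, 284.0) obs throat (347.0, 267.5)
```

Call:
{"method": "servo_tool", "body": {"increments": [{"dx":0,"dy":0,"dz":0,"ax":0,"ay":0,"az":0,"claw":0.5},{"dx":0,"dy":0,"dz":0,"ax":0,"ay":0,"az":0,"claw":0.3},{"dx":0,"dy":0,"dz":0,"ax":0,"ay":0,"az":0,"claw":0.2},{"dx":0,"dy":0,"dz":0,"ax":0,"ay":0,"az":0,"claw":0.2},{"dx":0,"dy":0,"dz":0,"ax":0,"ay":0,"az":0,"claw":0.2},{"dx":0,"dy":0,"dz":0,"ax":0,"ay":0,"az":0,"claw":0.2}]}}

```text
clock: 11.05
eef_pos: [483.0, -123.8, 123.1]
tool_rot: [-1.571, 0.0, 3.141]
force: [0.3, -0.0, 1.2]
width: 34.3
```

```bash
python3 look.py 13
```

```text
11.05 [ 483.  -123.8  123.1] [-1.5708  0.      3.1413] [ 0.3 -0.   1.2] 34.3
wrist [279.05883307 236.10418734]
209 166
scene [355.53686669 240.12102241]
285 170
top [374.38414442 207.88779981]
304 137
11.2 [ 483.  -123.8  123.1]
```

View pics/wrist13.png

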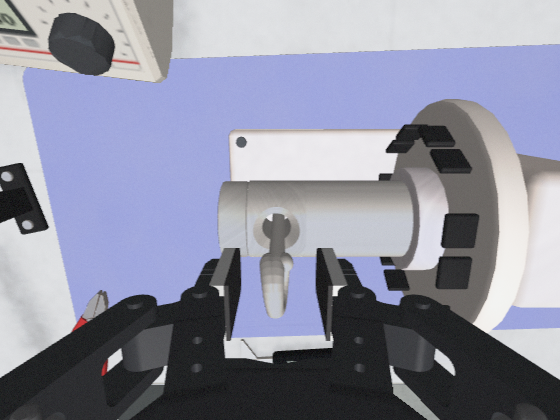

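View pics/scene13z.png

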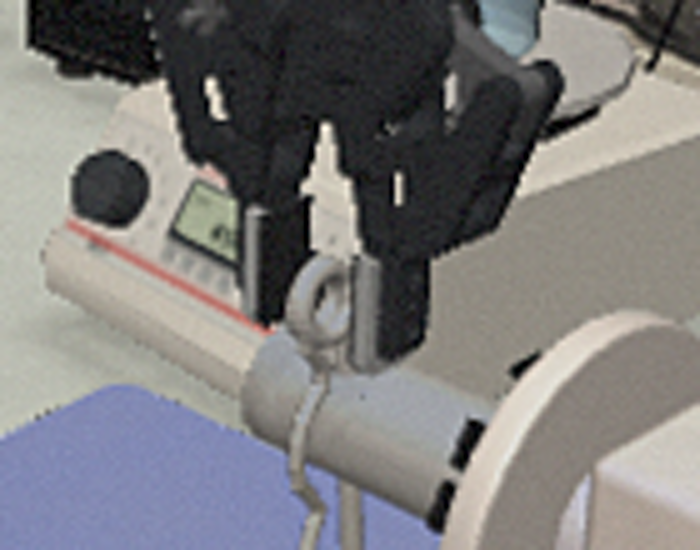

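Clip released and still in place, with both fingers clear (coil at about column 276, between pads at 230 and 325). I'm raising the arm straight up.

Call:
{"method": "servo_tool", "body": {"increments": [{"dx":0,"dy":0,"dz":1,"ax":0,"ay":0,"az":0,"claw":0.2},{"dx":0,"dy":0,"dz":3,"ax":0,"ay":0,"az":0,"claw":0.2},{"dx":0,"dy":0,"dz":6,"ax":0,"ay":0,"az":0,"claw":0.2},{"dx":0,"dy":0,"dz":9,"ax":0,"ay":0,"az":0,"claw":0.2},{"dx":0,"dy":0,"dz":12,"ax":0,"ay":0,"az":0,"claw":0.2},{"dx":0,"dy":0,"dz":15,"ax":0,"ay":0,"az":0,"claw":0.2},{"dx":0,"dy":0,"dz":16,"ax":0,"ay":0,"az":0,"claw":0.2},{"dx":0,"dy":0,"dz":16,"ax":0,"ay":0,"az":0,"claw":0.2}]}}

```text
clock: 11.87
eef_pos: [484.8, -124.2, 286.8]
tool_rot: [-1.569, 0.007, 3.141]
force: [-0.3, 0.5, 0.3]
width: 34.3
```

Call:
{"method": "servo_tool", "body": {"increments": [{"dx":0,"dy":2,"dz":0,"ax":0,"ay":0,"az":0,"claw":0.2},{"dx":0,"dy":5,"dz":0,"ax":0,"ay":0,"az":0,"claw":0.2},{"dx":0,"dy":8,"dz":0,"ax":0,"ay":0,"az":0,"claw":0.2},{"dx":0,"dy":10,"dz":0,"ax":0,"ay":0,"az":0,"claw":0.2},{"dx":0,"dy":10,"dz":0,"ax":0,"ay":0,"az":0,"claw":0.2},{"dx":0,"dy":10,"dz":0,"ax":0,"ay":0,"az":0,"claw":0.2},{"dx":0,"dy":10,"dz":0,"ax":0,"ay":0,"az":0,"claw":0.2}]}}

```text
clock: 12.45
eef_pos: [482.4, -24.6, 282.5]
tool_rot: [-1.57, -0.001, 3.141]
force: [0.5, -0.5, -0.8]
width: 33.9
```

```bash
python3 look.py 14; python3 - <<'E'
import cv2
w=cv2.imread("pics/scene14.png"); cv2.imwrite("pics/s14z.png",cv2.resize(w[200:300,310:420],None,fx=6,fy=6,interpolation=cv2.INTER_CUBIC))
E
```

```text
12.45 [482.4 -24.6 282.5] [-1.5701e+00 -1.4000e-03  3.1408e+00] [ 0.5 -0.5 -0.8] 33.9
wrist [385.67989519 174.44909127]
315 104
scene [355.53686669 240.12102241]
285 170
top [374.38414442 207.88779981]
304 137
12.6 [482.8 -25.1 282.8]
```

View pics/s14z.png

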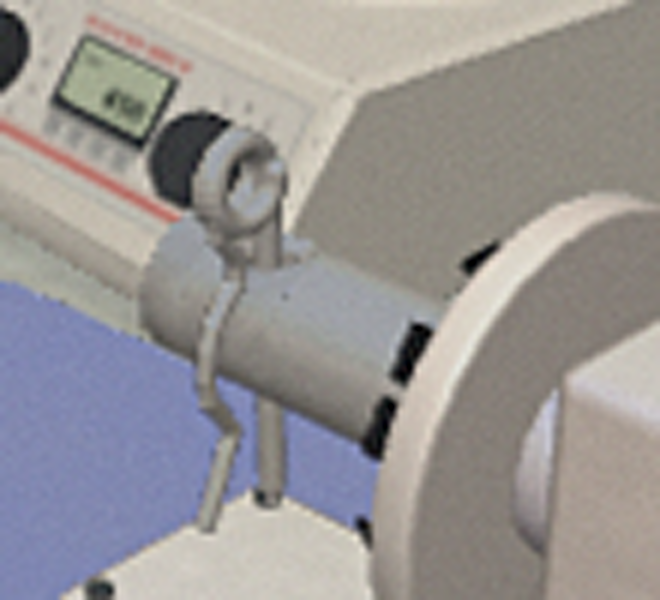

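View pics/top14.png

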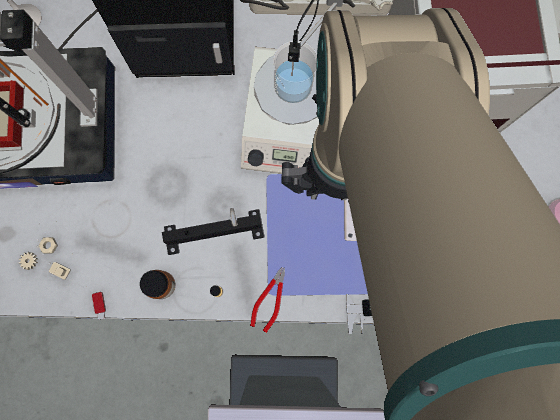

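View pics/scene14.png

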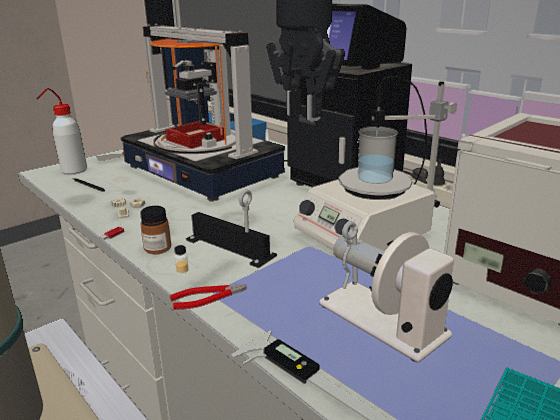

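```bash
python3 - <<'E'
from v import *
from scipy.optimize import least_squares
from scipy.spatial.transform import Rotation as Ro
S=cam("scene")
obs=(np.array([[269,498],[207,527],[239,181],[233,432]])+.5)/6-.5+[310,200]
P=np.array([[0,0,-50],[-26,0,-42],[-10,0,48],[-15,0,-20.]])
def pts(q): return Ro.from_euler("xyz",[q[3],q[4],q[5]]).apply(P)+q[:3]
def r(q): return np.r_[(pts(q)-0)[:0].ravel(),(pr(S,pts(q))-obs).ravel()/0.5,(q[1]+124)/1.5,q[3]/.05,q[5]/.1,(q[0]-496)/4]
o=least_squares(r,[496,-124,93,0,0,0]);print(o.x.round(3),o.fun.round(1))
s=read_state();print(s["clock"])
w=cv2.imread("pics/wrist14.png"); cv2.imwrite("pics/w14z.png",cv2.resize(w[130:230,330:460],None,fx=6,fy=6,interpolation=cv2.INTER_CUBIC))
E
```

```text
[ 4.93996e+02 -1.24070e+02  8.99230e+01 -1.80000e-02 -7.50000e-02
  1.02000e-01] [ 0.   1.1  0.3 -1.1 -0.   0.7 -0.3 -0.7 -0.  -0.4  1.  -0.5]
12.65
```

View pics/w14z.png

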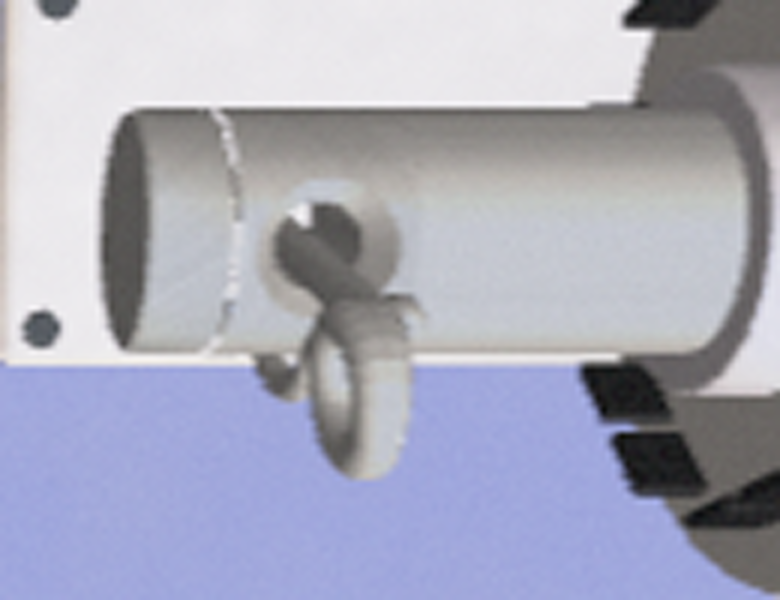

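```bash
python3 - <<'E'
from v import *
a=cam("scene")["im"]["color"].astype(int)[200:300,310:420]
for _ in range(4): b=cam("scene")["im"]["color"].astype(int)[200:300,310:420]
s14=cv2.imread("pics/scene14.png")[200:300,310:420,::-1].astype(int)
print(abs(a-b).mean(),abs(a-b).max(),abs(s14-b).mean(),abs(s14-b).max())
s=read_state();print(s["clock"],s["eef_pos"],abs(s["qd"]).max())
finish_job()
E
```

```text
2.481878787878788 17 2.4775454545454547 21
12.9 [482.95735803 -24.09716858 283.05200826] 0.0032821162732904986
the job is handed in; nothing more can be done
```

The R-clip is locked onto the axle and the job was handed in at 12.9 s of the 40 s allowed. No verdict is reported, so success rests on my own checks.

I gripped the clip by its coil, lifted it out of the rail, set its leg into the axle hole and pushed it home. The bow sprang closed under the axle: the measured push force fell from 6.9 N to about 1 N. I then opened the gripper and backed the arm off to about 100 mm to the side and 280 mm up.

**Clip position:** a fit to the last scene picture put the clip's origin about 2 mm sideways of the hole centre and about 5 mm below it. It leaned about 0.08 rad and was about 0.1 rad off square. All of these are inside the limits, though one camera and hand-picked points make them good to only a few millimetres.

**Bow:** its foot and throat matched the relaxed shape to within about a pixel. The joint value itself cannot be read.

**At rest:** the clip sagged slightly when I let go. Later pictures of it differed only by image noise.

**Ring pin:** it is still standing in the rail.

**Disagreements:** the cameras disagreed by 2–5 mm on the clip, the rail and the hole. I used compromise values and checked again close up before the grasp and before the insertion.

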